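# Bring the valve of a trolley wheel to the top

## Task

A spoked trolley wheel runs in a sloping stand on the bench and its tyre is to be pumped up. Push the wheel round by its spokes with the closed fingertips, a fresh spoke whenever the stand's legs get in the way, until the valve stem is at the very top of the wheel, in line with the pointer, and then come away from the wheel and leave it at rest there. Grip nothing, push steadily and not hard, do not press on the tyre, the rim or the valve stem, and leave the tools and parts lying around where they are.

Things in the scene. Friction and masses are not known exactly. Their poses are not given: they have to be found in the camera images.
- stand: Grey steel stand, fixed. Origin on the bench below the wheel's centre; z up, x uphill (away from the robot at yaw 0), y left. It carries the wheel on a slope 30 degrees from level, far edge high. In stand axes uphill in the wheel plane is (0.866, 0, 0.5), the face's outward normal (-0.5, 0, 0.866). Base plate 140x180x12 mm. At the top a pointer stands outside the tyre.
- hub (a point): Centre of the wheel, on its axle in the mid plane, 155 mm above the bench; fixed; axes as the stand's. Angles round the wheel: 0 = uphill, counted counter-clockwise looking onto the face, so 90 degrees is the stand's +y side. A fixed hub cap, 40 mm diameter, and nut reach 32 mm above the mid plane.
- low_leg (a point): Point on the lowest of three fixed flat-bar legs, 16 mm wide, that run over the face from hub to 166 mm radius and round behind the tyre, at 60, 180 (this one) and 300 degrees round the wheel. They fill 18 to 24 mm (bolt heads to 27) above the wheel's mid plane; behind the wheel bars lie 33 mm or more below it. This point: 100 mm from the hub axis, on the bar's top.
- wheel (a joint): Wheel angle q, rad: 0 with the valve stem at the top, growing counter-clockwise looking onto the face; turns on without end (2 pi is the top again), starts at 1.75 to 4.53. The valve stem is at angle q round the wheel, five spokes at q + 36, 108, 180, 252, 324 degrees. Stays where it is left: friction about 0.22 N m (3 N at 70 mm radius).
- spokes: Bare aluminium hub (50 mm diameter, 24 mm below to 14 mm above the mid plane) with five straight spokes 12 mm wide and 14 mm thick (7 mm either side of the mid plane), free from 25 to 99 mm radius. Origin at the wheel's centre, turns with the wheel, z out of the face, x toward the valve.
- tyre: Black rubber tyre, 282 mm outside diameter, 30 mm thick, on an aluminium rim, inside radius 99 mm. Origin at the wheel's centre.
- valve: The only valve stem: 11 mm thick, with black foot, brass middle and black cap, sticking inward from the rim midway between two spokes, 99 to 79 mm from the wheel's centre. Origin at the wheel's centre, x toward the stem.
- valve_mid (a point): Middle of the valve stem, 90 mm from the wheel's centre.
- top_mark (a point): Fixed point in the stand where the middle of the valve stem is when it is exactly at the top.
- star_knob: Single black star-shaped clamping knob, 29x32x22 mm, lying right of the stand, loose; origin under the centre.
- screwdriver: Yellow-handled screwdriver, 28x208x30 mm, lying left of the stand, loose; origin under the centre.
- tub: Pale open tub, 87 mm diameter, 57 mm high, left of the stand, loose; origin under the centre.

How it is judged:
By the outcome, as a careful person would: the job done as asked, in the order asked, and still so for the second after the job is handed in, with the robot touching nothing.
It also fails if it takes over 72 s, if anything falls off the work surface, if the arm or the gripper's body presses on something with over 40 N, if the wrist force passes 120 N, or if a joint passes its speed limit or range.

## Robot

A 6-joint arm with a two-finger parallel gripper is mounted at the origin on the work surface; the furniture and walls round the work are solid. World frame = base frame: x ahead of the robot, y to its left, z up, the work surface at z = 0. Lengths are in m, angles in rad, forces in N, time in s.
With the tool pointing down it reaches from about 0.3 to 1 m from the base axis. Payload 5.1 kg.
Tool frame: the origin (TCP) lies midway between the tips of the shut fingers; the grasp point (between the pads) lies env.grasp_offset behind it (env.grasp_offset is the distance from the TCP to the grasp point, in m); y points along the fingers, x is the direction in which the jaws open and shut, and the axes are right-handed (so a half turn about y gives the same grasp; the last joint's range is limited). The gripper opens to 95 mm and grips with 3 to 60 N. Pads are 20 mm wide; open, the fingers measure 119 mm over their backs; the gripper's body (75 mm by 180 mm) begins 59 mm behind the grasp point.
Start: joints at [1.08, 0.124, 1.65, -0, 1.367, -0.083], TCP at [0.258, 0.597, 0.215] pointing down, gripper open.
Joint ranges: [-2.61, 2.61], [-1.02, 2.33], [0.03, 2.71], [-1.35, 4.49], [0.32, 2.68], [-2.91, 2.91]. Speed limits (rad/s): [2.57, 2.57, 3.14, 3.14, 3.14, 3.14].

## Interface

Orientations are given as a 3x3 rotation matrix whose columns are the frame's x, y, z axes.
In Python, from cell import env gives the robot as it stands.
- The arm moves only by the tool play_rows, never from a script. Its arguments are lists of equal length, an entry for each row: "offset": the shift along the world's x, y, z in m, a list of three; "dr": the turn, a rotation vector about the world's x, y, z in rad, a list of three. A call has 1 to 8 rows; each row shifts and turns the commanded pose from where the row before left it; what a row does not reach is not made up. A row lasts 1/8 s, in which the tool goes at most 62.5 mm and 10.7 degrees, less where a joint would pass 70% of its speed; a pose out of reach is approached as far as the arm can. A call is refused whole if a number of a shift passes 0.0625 or a number of a turn 0.188, either way. A call with a gripper value outside its range is refused whole. "hand" is the finger opening in m, from 0 to 0.0951, set as the call begins (left out, the last holds). The fingers move at their own pace and stop on an object; the grip force is fixed at half the most. Time passes only in rows, so rows that do not move let the fingers close. It gives the time, the measured TCP pose, the force and the opening at its end, in the units of the state.
- env.sense(): the state, without advancing time (a new reading comes with each control period).
- env.capture(name): name is "scene" or "top" or "wrist"; returns a dict with "color" (384x512x3 uint8, red, green, blue), "depth" (384x512 float32, m along the optical axis (not along the pixel's ray), 0 where there is no reading), "fx", "fy", "cx", "cy" (pixels), "world_to_cam" (4x4, takes a point from world to camera coordinates). Camera axes: x right, y down, z forward; pixel columns grow to the right and rows downward; lengths in m; the calibration is good to about 2 mm. A picture is of the moment at which its call begins.
- env.finish_job(): hands the job in, once; it reports no verdict.
The state is a dict: "time": time; "joints": joint angles; "dq": joint speeds; "effort": joint torques, N m; "eef_pos": TCP position; "eef_rot": TCP orientation; "contact_force": force on the tool from outside, world axes, zero at the start; "wrist_torque": the same for the moment, N m; "gripper_width": finger opening in m.
Only numpy, scipy, OpenCV 4.12 (cv2) and the standard library are available. Lean on these libraries where they do the work, as an engineer would, in place of code of your own. Each camera call takes 0.05 s, during which the arm holds its last target. There are 200 camera calls.

## Working session

There is one attempt and no reset: what is moved stays moved. The work goes in short steps, Python scripts to look and compute and a tool call to move; the robot and the scene stay as the last step left them, time stands still between calls to the robot, and variables do not carry over. Pictures are saved under pics/ and viewed, about 8 in all and at most 12, crops included, and the job is handed in when it is done.

Besides the shell and the picture viewer there is one more tool, called after ">>>" as name(argument=value, ...), one argument or row to a line, values as JSON. play_rows: Moves the arm, as the interface text tells. Its arguments: {"type":"object","properties":{"offset":{"type":"array","items":{"type":"array","items":{"type":"number"}}},"dr":{"type":"array","items":{"type":"array","items":{"type":"number"}}},"hand":{"type":"number"}},"required":["offset","dr"]}

```bash
mkdir -p pics; ls; python3 - <<'E'
from cell import env
import cv2,numpy as np
s=env.sense();print(s['time'],s['eef_pos'],np.round(s['eef_rot'],3),s['gripper_width'],env.grasp_offset)
a=env.capture("scene");b=env.capture("top")
for n,c in(("scene",a),("top",b)):
    cv2.imwrite(f"pics/{n}0.png",c["color"][:,:,::-1]);np.savez(f"{n}0.npz",**c)
    w=np.linalg.inv(c["world_to_cam"]);print(n,w.round(3).tolist(),c['fx'])
E
```

```text
pics
0.0 [0.25748436 0.59613562 0.21340442] [[ 0.397 -0.001 -0.918]
 [ 0.918 -0.002  0.397]
 [-0.002 -1.     0.   ]] 0.09510147736630832 0.0188
scene [[0.756, -0.436, 0.488, -0.158], [-0.654, -0.492, 0.574, -0.686], [-0.01, -0.753, -0.658, 0.995], [0.0, 0.0, 0.0, 1.0]] 476.99664314596544
top [[-0.017, -0.995, 0.098, 0.399], [-1.0, 0.015, -0.015, 0.084], [0.014, -0.098, -0.995, 1.185], [0.0, 0.0, 0.0, 1.0]] 388.94864739497797
```

View pics/scene0.png

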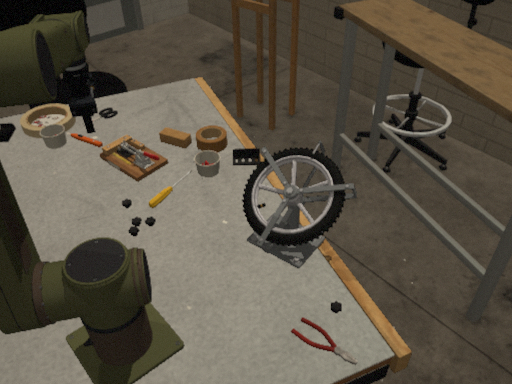

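View pics/top0.png

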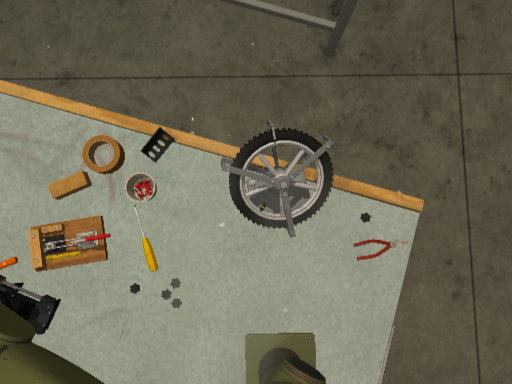

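The wheel is at about (281,178) in the top view, with the low leg toward (291,232) and the pointer near (270,125). I need a closer look to find the valve.

```bash
python3 - <<'E'
import cv2,numpy as np
a=np.load("top0.npz")["color"];b=np.load("scene0.npz")["color"]
f=lambda x:cv2.resize(np.ascontiguousarray(x[:,:,::-1]),None,fx=4.5,fy=4.5,interpolation=cv2.INTER_CUBIC)
A=f(a[115:243,216:300+42][:, :]);B=f(b[140:255,235:365])
cv2.imwrite("pics/tc.png",A);cv2.imwrite("pics/sc.png",B);print(A.shape,B.shape)
E
```

```text
(576, 567, 3) (518, 585, 3)
```

View pics/tc.png

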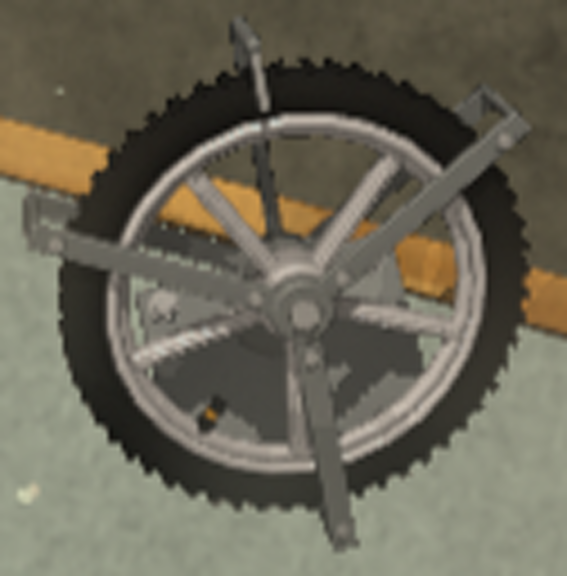

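View pics/sc.png

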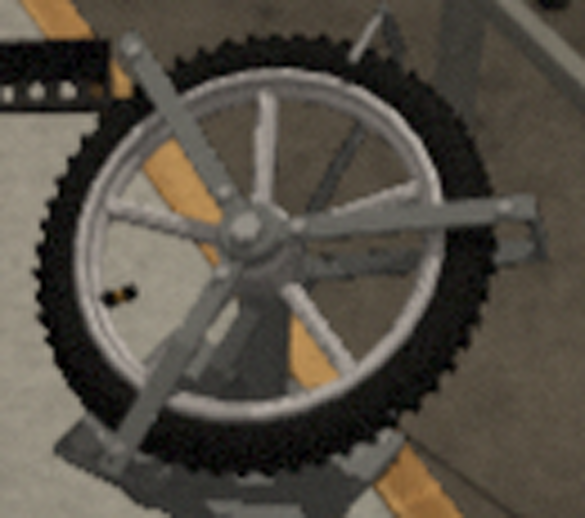

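The valve stem is in the lower left at top-crop (211,413) and scene-crop (120,295). The three outer leg bolts are visible in both crops, so I'll triangulate all of these points.

```bash
cat > h.py <<'E'
import numpy as np,cv2
def K(c): return np.array([[c['fx'],0,c['cx']],[0,c['fy'],c['cy']],[0,0,1.]])
def P(c): return K(c)@c['world_to_cam'][:3]
def tri(c1,p1,c2,p2):
    x=cv2.triangulatePoints(P(c1),P(c2),np.array(p1,float).reshape(2,1),np.array(p2,float).reshape(2,1)).ravel();return x[:3]/x[3]
def proj(c,X):
    u=P(c)@np.append(X,1);return u[:2]/u[2]
def ray_plane(c,p,o,n):
    w=np.linalg.inv(c['world_to_cam']);d=w[:3,:3]@np.linalg.inv(K(c))@[p[0],p[1],1];t=w[:3,3]
    return t+d*(n@(o-t))/(n@d)
def frame(yaw):
    c,s=np.cos(yaw),np.sin(yaw);u=np.array([.866*c,.866*s,.5]);n=np.array([-.5*c,-.5*s,.866]);return u,np.array([-s,c,0]),n
E
python3 - <<'E'
from h import *
T=dict(np.load("top0.npz"));S=dict(np.load("scene0.npz"))
t=lambda x,y:((x+.5)/4.5-.5+216,(y+.5)/4.5-.5+115); s=lambda x,y:((x+.5)/4.5-.5+235,(y+.5)/4.5-.5+140)
B=[tri(T,t(*a),S,s(*b)) for a,b in [((55,243),(131,45)),((343,535),(114,457)),((506,140),(513,207))]]
for b in B: print(b.round(4))
c=np.mean(B,0);n=np.cross(B[1]-B[0],B[2]-B[0]);n/=np.linalg.norm(n);print(c,n,[np.linalg.norm(b-c) for b in B])
v=tri(T,t(211,413),S,s(120,295));print("valve",v)
# yaw from low leg and pair
d=c-B[1];y1=np.arctan2(d[1],d[0]);l=B[0]-B[2];y2=np.arctan2(-l[0],l[1]);print(np.degrees([y1,y2]),np.degrees(np.arctan2(-n[1],-n[0])))
yaw=(y1+y2)/2
u,w,n=frame(yaw);hub=c-26*1e-3*n;print('hub',hub)
hub[2]=.155
for C,p in((T,t(211,413)),(S,s(120,295))):
    X=ray_plane(C,p,hub,n)-hub;print(np.hypot(X@u,X@w),np.degrees(np.arctan2(X@w,X@u)))
    print(proj(C,hub+n*.03))
print(t(303,310),s(248,225))
E
```

```text
[0.5596 0.1358 0.2176]
[ 0.3951 -0.035   0.0968]
[ 0.6183 -0.1219  0.214 ]
[ 0.52433402 -0.00704689  0.17617074] [-0.49895366 -0.12579806  0.85744976] [np.float64(0.15283261778859297), np.float64(0.15421871433771886), np.float64(0.15317549297443683)]
valve [0.47048589 0.04620756 0.12223874]
[12.19953391 12.84239826] 14.150709317225429
hub [ 0.53702484 -0.00422853  0.15365474]
0.08973327693456735 134.42980469229045
[283.61959588 184.51543642]
0.08907821704190781 135.2606307019738
[289.22850756 190.10881864]
(282.94444444444446, 183.5) (289.72222222222223, 189.61111111111111)
```

Both views agree: yaw is about 12.5°, the hub is at (0.537, -0.004, 0.155) and q is about 135°. I'll turn it clockwise in three strokes:
1. Spoke q+108 in the lower-right window, to q≈81.
2. Spoke q+36 in the left window, to q≈30.
3. Spoke q+108 in the left window, to q=0.

```bash
cat >> h.py <<'E'
from scipy.spatial.transform import Rotation as R
YAW=np.radians(12.5);U,W,N=frame(YAW);HUB=np.array([.537,-.004,.155])
R1=np.c_[W,-N,-U]
def pt(r,a,h): a=np.radians(a);return HUB+r*(np.cos(a)*U+np.sin(a)*W)+h*N
def wheel(p): d=np.asarray(p)-HUB;return np.round([1e3*np.hypot(d@U,d@W),np.degrees(np.arctan2(d@W,d@U))%360,1e3*d@N],1)
def rows(s,X,n):
    print('off/row',((X-s['eef_pos'])/n).round(4).tolist(),'dr/row',(R.from_matrix(R1@s['eef_rot'].T).as_rotvec()/n).round(4).tolist(),n)
E
python3 - <<'E'
from cell import env
from h import *
s=env.sense();rows(s,pt(.065,268,.13),16)
E
```

```text
off/row [0.0143, -0.0424, 0.0033] dr/row [-0.003, -0.0331, 0.0382] 16
```

>>> play_rows(
  offset=[
    [0.014,-0.042,0.012],
    [0.014,-0.042,0.012],
    [0.014,-0.042,0.012],
    [0.014,-0.042,0.012],
    [0.014,-0.042,0.012],
    [0.014,-0.042,0.012],
    [0.014,-0.042,0.012],
    [0.014,-0.042,0.012],
  ],
  dr=[
    [-0.003,-0.033,0.038],
    [-0.003,-0.033,0.038],
    [-0.003,-0.033,0.038],
    [-0.003,-0.033,0.038],
    [-0.003,-0.033,0.038],
    [-0.003,-0.033,0.038],
    [-0.003,-0.033,0.038],
    [-0.003,-0.033,0.038],
  ],
  hand=0,
)

```text
time: 1.1
eef_pos: [0.3697, 0.2593, 0.3105]
eef_rot: [[0.094, 0.261, -0.961], [0.995, 0.016, 0.102], [0.042, -0.965, -0.258]]
contact_force: [0.6, 0.1, -0.5]
gripper_width: 0.0208
```

>>> play_rows(
  offset=[
    [0.014,-0.042,0],
    [0.014,-0.042,0],
    [0.014,-0.042,0],
    [0.014,-0.042,0],
    [0.014,-0.042,0],
    [0.014,-0.042,0],
    [0.014,-0.042,0],
    [0.014,-0.042,0],
  ],
  dr=[
    [-0.003,-0.033,0.038],
    [-0.003,-0.033,0.038],
    [-0.003,-0.033,0.038],
    [-0.003,-0.033,0.038],
    [-0.003,-0.033,0.038],
    [-0.003,-0.033,0.038],
    [-0.003,-0.033,0.038],
    [-0.003,-0.033,0.038],
  ],
)

```text
time: 2.1
eef_pos: [0.4817, -0.0768, 0.3104]
eef_rot: [[-0.214, 0.488, -0.846], [0.977, 0.109, -0.184], [0.002, -0.866, -0.5]]
contact_force: [0.5, 0.6, -0.7]
gripper_width: 0.0003
```

```bash
python3 - <<'E'
from cell import env
from h import *
s=env.sense();print(s['time'],s['joints'],s['gripper_width'],s['contact_force'],wheel(s['eef_pos']))
rows(s,pt(.065,268,.05),4)
c=env.capture("scene");np.savez("scene1.npz",**c)
I=cv2.resize(np.ascontiguousarray(c['color'][60:270,170:400,::-1]),None,fx=2.6,fy=2.6)
cv2.imwrite("pics/s1.png",I)
E
```

```text
2.1 [-0.46113218 -0.61675868  2.16527348  0.34536104  1.19317639 -2.3101685 ] 0.0003454560002425039 [ 0.51734846  0.58194363 -0.69556622] [ 61.6 286.3 169.5]
off/row [0.0107, 0.0009, -0.0283] dr/row [-0.0006, -0.0002, 0.0005] 4
```

View pics/s1.png

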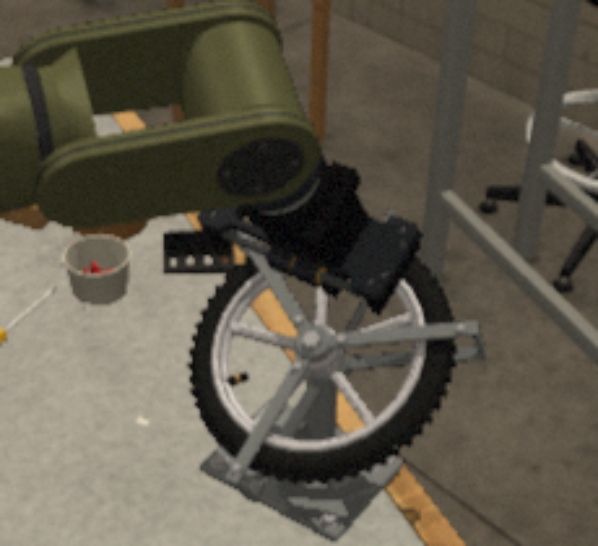

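The gripper body lies across above the wheel, clear of the legs and pointer, and the valve hasn't moved. I'll go down.

>>> play_rows(
  offset=[
    [0.0107,0.0009,-0.0283],
    [0.0107,0.0009,-0.0283],
    [0.0107,0.0009,-0.0283],
    [0.0107,0.0009,-0.0283],
    [0,0,0],
  ],
  dr=[
    [0,0,0],
    [0,0,0],
    [0,0,0],
    [0,0,0],
    [0,0,0],
  ],
)

```text
time: 2.78
eef_pos: [0.5229, -0.0706, 0.1937]
eef_rot: [[-0.214, 0.481, -0.85], [0.977, 0.112, -0.183], [0.007, -0.87, -0.493]]
contact_force: [0.6, -0.4, 0.6]
gripper_width: 0.0002
```

```bash
python3 - <<'E'
from cell import env
from h import *
s=env.sense();print(s['time'],s['joints'],s['contact_force'],wheel(s['eef_pos']))
rows(s,pt(.065,268,-.008),5)
c=env.capture("scene");np.savez("scene2.npz",**c)
I=cv2.resize(np.ascontiguousarray(c['color'][110:270,220:400,::-1]),None,fx=3.3,fy=3.3)
cv2.imwrite("pics/s2.png",I)
E
```

```text
2.775 [-0.39933383 -0.44267621  2.24872194  0.36746893  0.93829516 -2.34348527] [ 0.55362119 -0.36881742  0.55209055] [ 62.2 265.4  47.6]
off/row [0.006, 0.0007, -0.0094] dr/row [-0.001, -0.0018, 0.0004] 5
```

View pics/s2.png

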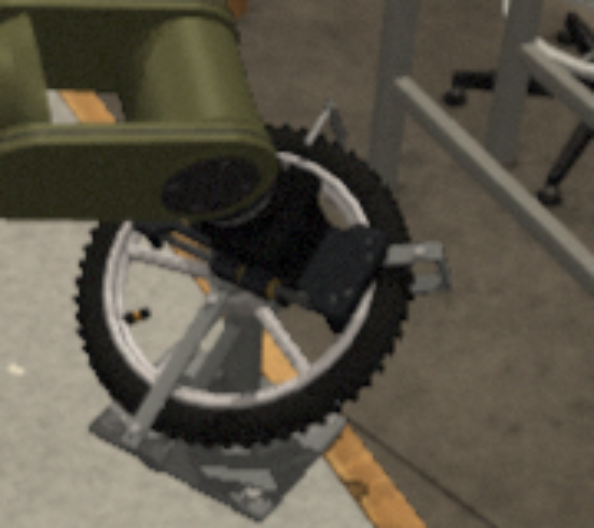

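The legs, spokes and valve are still where they were, and the gripper is well above the face. I'll enter next.

>>> play_rows(
  offset=[
    [0.006,0.0007,-0.0094],
    [0.006,0.0007,-0.0094],
    [0.006,0.0007,-0.0094],
    [0.006,0.0007,-0.0094],
    [0.006,0.0007,-0.0094],
    [0,0,0],
  ],
  dr=[
    [-0.001,-0.0018,0],
    [-0.001,-0.0018,0],
    [-0.001,-0.0018,0],
    [-0.001,-0.0018,0],
    [-0.001,-0.0018,0],
    [0,0,0],
  ],
)

```text
time: 3.58
eef_pos: [0.5542, -0.0679, 0.1489]
eef_rot: [[-0.214, 0.492, -0.844], [0.977, 0.106, -0.186], [-0.002, -0.864, -0.503]]
contact_force: [0.6, -1.0, -0.7]
gripper_width: 0.0003
```

```bash
cat >> h.py <<'E'
def arc(s,r,a1,n,h=-.008,slow=False):
    r0,a0,_=wheel(s['eef_pos']);p=s['eef_pos'];q=p
    print('t',s['time'],wheel(p),'F',np.round(s['contact_force'],1),'joints',np.round(s['joints'],2))
    print('dr tot',R.from_matrix(R1@s['eef_rot'].T).as_rotvec().round(4).tolist());o=[]
    for k in range(1,n+1):
        f=k/n;X=pt(r0/1e3+(r-r0/1e3)*min(1,f*2),a0+(a1-a0)*f,wheel(p)[2]/1e3*(1-f)+h*f)
        o.append((X-q).round(4).tolist());q=q+np.array(o[-1])
    print(o)
E
python3 - <<'E'
from cell import env
from h import *
arc(env.sense(),.065,206,16)
E
```

```text
t 3.575 [ 66.1 269.6  -6.8] F [ 0.6 -1.  -0.7] joints [-0.36 -0.32  2.24  0.39  0.8  -2.36]
dr tot [0.0015, 0.0042, 0.0025]
[[-0.0039, -0.0005, -0.0024], [-0.0039, -0.0003, -0.0023], [-0.004, 0.0001, -0.0023], [-0.0039, 0.0005, -0.0022], [-0.0039, 0.0007, -0.0022], [-0.0039, 0.001, -0.0022], [-0.0038, 0.0014, -0.002], [-0.0037, 0.0016, -0.002], [-0.0037, 0.0018, -0.0019], [-0.0035, 0.002, -0.0019], [-0.0035, 0.0024, -0.0017], [-0.0033, 0.0025, -0.0016], [-0.0031, 0.0029, -0.0016], [-0.003, 0.0031, -0.0013], [-0.0028, 0.0033, -0.0013], [-0.0027, 0.0035, -0.0011]]
```

>>> play_rows(
  offset=[
    [-0.0039,-0.0005,-0.0024],
    [-0.0039,-0.0003,-0.0023],
    [-0.004,0.0001,-0.0023],
    [-0.0039,0.0005,-0.0022],
    [-0.0039,0.0007,-0.0022],
    [-0.0039,0.001,-0.0022],
    [-0.0038,0.0014,-0.002],
    [-0.0037,0.0016,-0.002],
  ],
  dr=[
    [0,0,0],
    [0,0,0],
    [0,0,0],
    [0,0,0],
    [0,0,0],
    [0,0,0],
    [0,0,0],
    [0,0,0],
  ],
)

```text
time: 4.58
eef_pos: [0.5236, -0.0638, 0.1332]
eef_rot: [[-0.214, 0.495, -0.842], [0.977, 0.104, -0.186], [-0.005, -0.863, -0.506]]
contact_force: [3.0, -0.4, 3.3]
gripper_width: 0.0005
```

```bash
python3 - <<'E'
from cell import env
from h import *
arc(env.sense(),.065,206,8)
E
```

```text
t 4.575 [ 64.8 238.9  -5.9] F [ 3.  -0.4  3.3] joints [-0.38 -0.39  2.32  0.4   0.8  -2.39]
dr tot [0.003, 0.0074, 0.0029]
[[-0.0038, 0.0018, -0.0022], [-0.0036, 0.002, -0.0021], [-0.0035, 0.0024, -0.002], [-0.0034, 0.0026, -0.0019], [-0.0032, 0.0029, -0.0017], [-0.003, 0.0032, -0.0016], [-0.0028, 0.0034, -0.0015], [-0.0027, 0.0036, -0.0013]]
```

>>> play_rows(
  offset=[
    [-0.0038,0.0018,-0.0022],
    [-0.0036,0.002,-0.0021],
    [-0.0035,0.0024,-0.002],
    [-0.0034,0.0026,-0.0019],
    [-0.0032,0.0029,-0.0017],
    [-0.003,0.0032,-0.0016],
    [-0.0028,0.0034,-0.0015],
    [-0.0027,0.0036,-0.0013],
  ],
  dr=[
    [0,0.001,0],
    [0,0.001,0],
    [0,0.001,0],
    [0,0.001,0],
    [0,0.001,0],
    [0,0.001,0],
    [0,0.001,0],
    [0,0,0],
  ],
)

```text
time: 5.58
eef_pos: [0.4974, -0.0417, 0.1184]
eef_rot: [[-0.214, 0.488, -0.846], [0.977, 0.105, -0.186], [-0.003, -0.867, -0.499]]
contact_force: [1.5, -2.1, 3.1]
gripper_width: 0.0008
```

```bash
python3 - <<'E'
from cell import env
from h import *
s=env.sense();arc(s,.065,214,2)
n=N*.1
print('out rows',((pt(.065,215,.055)-pt(.065,210,-.008))/4).round(4).tolist())
E
```

```text
t 5.575 [ 65.3 205.6  -8.3] F [ 1.5 -2.1  3.1] joints [-0.35 -0.46  2.39  0.38  0.79 -2.35]
dr tot [0.0027, -0.0006, 0.0027]
[[0.0029, -0.0036, 0.0014], [0.0029, -0.0035, 0.0013]]
out rows [-0.0068, -0.0027, 0.014]
```

>>> play_rows(
  offset=[
    [0.0029,-0.0036,0.0014],
    [0.0029,-0.0035,0.0013],
    [-0.0077,-0.0017,0.0136],
    [-0.0077,-0.0017,0.0136],
    [-0.0077,-0.0017,0.0136],
    [-0.0077,-0.0017,0.0136],
    [-0.0077,-0.0017,0.0136],
    [-0.0077,-0.0017,0.0136],
  ],
  dr=[
    [0,0,0],
    [0,0,0],
    [0,0,0],
    [0,0,0],
    [0,0,0],
    [0,0,0],
    [0,0,0],
    [0,0,0],
  ],
)

```text
time: 6.58
eef_pos: [0.4565, -0.0591, 0.2024]
eef_rot: [[-0.214, 0.486, -0.847], [0.977, 0.106, -0.186], [-0.001, -0.867, -0.498]]
contact_force: [1.0, -0.1, 0.7]
gripper_width: 0.0003
```

```bash
python3 - <<'E'
from cell import env
from h import *
s=env.sense();print(s['time'],wheel(s['eef_pos']),s['contact_force']);rows(s,pt(.065,147,.07),5)
v=[]
for k in("scene","top"):
    c=env.capture(k);np.savez(k+"3.npz",**c)
    hsv=cv2.cvtColor(c['color'],cv2.COLOR_RGB2HSV)
    for q in np.arange(0,360,1): 
        u,w=proj(c,pt(.089,q,0)).round().astype(int); 
        if hsv[w,u,1]>120 and hsv[w,u,2]>90:print(k,q,(u,w),hsv[w,u])
    x,y=proj(c,HUB).astype(int)
    v.append(cv2.resize(np.ascontiguousarray(c['color'][y-65:y+65,x-65:x+65,::-1]),(399,399)))
cv2.imwrite("pics/p3.png",np.hstack(v))
E
```

```text
6.575 [ 65.7 213.7  86.3] [ 0.99242609 -0.10220739  0.7192756 ]
off/row [-0.0015, 0.0144, -0.0028] dr/row [0.0003, -0.0005, 0.0005] 5
scene 226 (np.int64(301), np.int64(224)) [ 17 134 170]
scene 227 (np.int64(301), np.int64(224)) [ 17 134 170]
scene 228 (np.int64(302), np.int64(223)) [ 17 138 203]
scene 229 (np.int64(302), np.int64(223)) [ 17 138 203]
scene 230 (np.int64(303), np.int64(223)) [ 17 138 199]
scene 231 (np.int64(303), np.int64(223)) [ 17 138 199]
scene 232 (np.int64(304), np.int64(222)) [ 17 135 202]
scene 233 (np.int64(305), np.int64(222)) [ 17 137 205]
scene 234 (np.int64(305), np.int64(222)) [ 17 137 205]
scene 235 (np.int64(306), np.int64(222)) [ 17 136 201]
scene 236 (np.int64(306), np.int64(221)) [ 17 135 204]
scene 237 (np.int64(307), np.int64(221)) [ 17 140 201]
scene 238 (np.int64(307), np.int64(221)) [ 17 140 201]
scene 239 (np.int64(308), np.int64(221)) [ 17 133 209]
scene 240 (np.int64(308), np.int64(220)) [ 17 135 206]
scene 241 (np.int64(309), np.int64(220)) [ 17 132 208]
scene 242 (np.int64(309), np.int64(220)) [ 17 132 208]
scene 243 (np.int64(310), np.in
[... 1577 characters left out ...]
18 150 122]
top 257 (np.int64(314), np.int64(180)) [ 18 150 122]
top 258 (np.int64(314), np.int64(179)) [ 18 158 176]
top 259 (np.int64(314), np.int64(179)) [ 18 158 176]
top 271 (np.int64(313), np.int64(172)) [ 17 159 175]
top 272 (np.int64(313), np.int64(172)) [ 17 159 175]
top 273 (np.int64(313), np.int64(171)) [ 17 168 190]
top 274 (np.int64(313), np.int64(171)) [ 17 168 190]
top 275 (np.int64(313), np.int64(170)) [ 17 167 195]
top 276 (np.int64(313), np.int64(170)) [ 17 167 195]
top 277 (np.int64(313), np.int64(169)) [ 17 167 194]
top 278 (np.int64(313), np.int64(169)) [ 17 167 194]
top 279 (np.int64(312), np.int64(168)) [ 17 126 142]
top 280 (np.int64(312), np.int64(168)) [ 17 126 142]
```

View pics/p3.png

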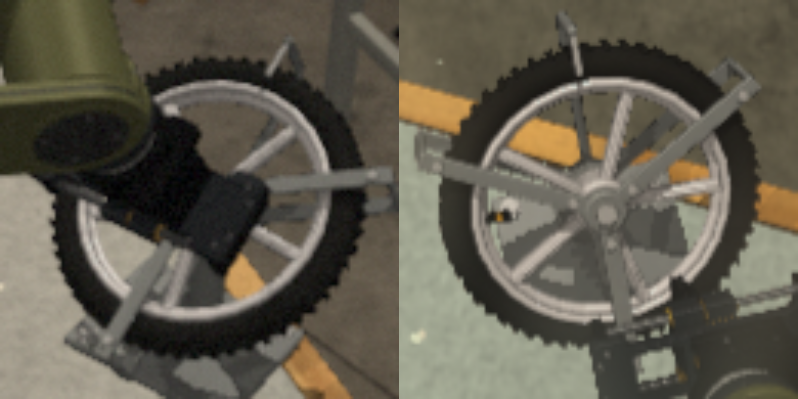

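q is now about 86° and the valve is clear, seen at about (500,212) in the right half of the crop. Next I'll move to the left window.

>>> play_rows(
  offset=[
    [-0.0015,0.0144,-0.0028],
    [-0.0015,0.0144,-0.0028],
    [-0.0015,0.0144,-0.0028],
    [-0.0015,0.0144,-0.0028],
    [-0.0015,0.0144,-0.0028],
    [0,0,0],
  ],
  dr=[
    [0,0,0],
    [0,0,0],
    [0,0,0],
    [0,0,0],
    [0,0,0],
    [0,0,0],
  ],
)

```text
time: 7.42
eef_pos: [0.4492, 0.0137, 0.1873]
eef_rot: [[-0.216, 0.486, -0.847], [0.976, 0.106, -0.188], [-0.001, -0.868, -0.497]]
contact_force: [-0.1, -0.1, 1.1]
gripper_width: 0.0007
```

```bash
python3 - <<'E'
from cell import env
from h import *
s=env.sense();print(s['time'],wheel(s['eef_pos']),s['joints'].round(2) if hasattr(s['joints'],'round') else s['joints']);rows(s,pt(.065,147,-.008),6)
E
```

```text
7.425 [ 65.7 146.4  69. ] [-0.23 -0.72  2.42  0.26  0.98 -2.12]
off/row [0.0063, 0.0012, -0.0111] dr/row [0.0003, -0.0005, 0.0001] 6
```

>>> play_rows(
  offset=[
    [0.0063,0.0012,-0.0111],
    [0.0063,0.0012,-0.0111],
    [0.0063,0.0012,-0.0111],
    [0.0063,0.0012,-0.0111],
    [0.0063,0.0012,-0.0111],
    [0.0063,0.0012,-0.0111],
    [0,0,0],
  ],
  dr=[
    [0,0,0],
    [0,0,0],
    [0,0,0],
    [0,0,0],
    [0,0,0],
    [0,0,0],
    [0,0,0],
  ],
)

```text
time: 8.3
eef_pos: [0.487, 0.0204, 0.1206]
eef_rot: [[-0.214, 0.486, -0.848], [0.977, 0.105, -0.186], [-0.001, -0.868, -0.497]]
contact_force: [0.3, 0.7, 0.1]
gripper_width: 0.0005
```

```bash
python3 - <<'E'
from cell import env
from h import *
arc(env.sense(),.065,83.5,16)
E
```

```text
t 8.3 [ 64.9 147.8  -8. ] F [0.3 0.7 0.1] joints [-0.19 -0.52  2.42  0.28  0.77 -2.13]
dr tot [0.002, -0.0032, 0.0024]
[[0.0013, 0.0041, 0.0012], [0.0016, 0.0041, 0.0015], [0.0018, 0.0038, 0.0015], [0.0021, 0.0037, 0.0016], [0.0024, 0.0035, 0.0018], [0.0025, 0.0033, 0.0018], [0.0028, 0.0031, 0.0019], [0.0029, 0.0028, 0.0021], [0.0031, 0.0026, 0.0021], [0.0033, 0.0023, 0.0021], [0.0035, 0.002, 0.0022], [0.0036, 0.0018, 0.0022], [0.0036, 0.0014, 0.0023], [0.0038, 0.0011, 0.0023], [0.0039, 0.0008, 0.0022], [0.0039, 0.0005, 0.0023]]
```

>>> play_rows(
  offset=[
    [0.0013,0.0041,0.0012],
    [0.0016,0.0041,0.0015],
    [0.0018,0.0038,0.0015],
    [0.0021,0.0037,0.0016],
    [0.0024,0.0035,0.0018],
    [0.0025,0.0033,0.0018],
    [0.0028,0.0031,0.0019],
    [0.0029,0.0028,0.0021],
  ],
  dr=[
    [0,0,0],
    [0,0,0],
    [0,0,0],
    [0,0,0],
    [0,0,0],
    [0,0,0],
    [0,0,0],
    [0,0,0],
  ],
)

```text
time: 9.3
eef_pos: [0.5047, 0.0488, 0.1353]
eef_rot: [[-0.214, 0.487, -0.847], [0.977, 0.105, -0.186], [-0.002, -0.867, -0.498]]
contact_force: [-1.1, -3.7, -2.0]
gripper_width: 0.0001
```

```bash
python3 - <<'E'
from cell import env
from h import *
arc(env.sense(),.065,83.5,8)
E
```

```text
t 9.3 [ 64.6 115.   -7. ] F [-1.1 -3.7 -2. ] joints [-0.1  -0.48  2.38  0.22  0.76 -2.01]
dr tot [0.0024, -0.0015, 0.0026]
[[0.003, 0.0026, 0.0019], [0.0033, 0.0023, 0.002], [0.0034, 0.002, 0.002], [0.0035, 0.0018, 0.0021], [0.0037, 0.0014, 0.0021], [0.0038, 0.0011, 0.0021], [0.0038, 0.0008, 0.0022], [0.0039, 0.0005, 0.0021]]
```

>>> play_rows(
  offset=[
    [0.003,0.0026,0.0019],
    [0.0033,0.0023,0.002],
    [0.0034,0.002,0.002],
    [0.0035,0.0018,0.0021],
    [0.0037,0.0014,0.0021],
    [0.0038,0.0011,0.0021],
    [0.0038,0.0008,0.0022],
    [0.0039,0.0005,0.0021],
  ],
  dr=[
    [0,0,0],
    [0,0,0],
    [0,0,0],
    [0,0,0],
    [0,0,0],
    [0,0,0],
    [0,0,0],
    [0,0,0],
  ],
)

```text
time: 10.3
eef_pos: [0.5334, 0.0611, 0.1521]
eef_rot: [[-0.214, 0.488, -0.847], [0.977, 0.105, -0.186], [-0.002, -0.867, -0.499]]
contact_force: [-4.2, -2.4, -2.0]
gripper_width: 0.0005
```

```bash
python3 - <<'E'
from cell import env
from h import *
arc(env.sense(),.065,91,2)
E
```

```text
t 10.3 [64.8 83.2 -7.8] F [-4.2 -2.4 -2. ] joints [-0.06 -0.41  2.3   0.2   0.75 -1.96]
dr tot [0.0022, -0.001, 0.0027]
[[-0.0038, -0.0003, -0.0022], [-0.0037, -0.0007, -0.0023]]
```

>>> play_rows(
  offset=[
    [-0.0038,-0.0003,-0.0022],
    [-0.0037,-0.0007,-0.0023],
    [-0.0077,-0.0017,0.0136],
    [-0.0077,-0.0017,0.0136],
    [-0.0077,-0.0017,0.0136],
    [-0.0077,-0.0017,0.0136],
    [-0.0077,-0.0017,0.0136],
    [-0.0077,-0.0017,0.0136],
  ],
  dr=[
    [0,0,0],
    [0,0,0],
    [0,0,0],
    [0,0,0],
    [0,0,0],
    [0,0,0],
    [0,0,0],
    [0,0,0],
  ],
)

```text
time: 11.3
eef_pos: [0.4796, 0.0498, 0.2305]
eef_rot: [[-0.214, 0.49, -0.845], [0.977, 0.105, -0.186], [-0.003, -0.865, -0.501]]
contact_force: [-0.1, -0.2, 0.6]
gripper_width: 0.0005
```

```bash
python3 - <<'E'
from cell import env
from h import *
s=env.sense();print(s['time'],wheel(s['eef_pos']),s['contact_force']);rows(s,pt(.065,159,.08),6)
v=[]
for k in("scene","top"):
    c=env.capture(k);np.savez(k+"4.npz",**c)
    x,y=proj(c,HUB).astype(int)
    v.append(cv2.resize(np.ascontiguousarray(c['color'][y-65:y+65,x-65:x+65,::-1]),(399,399)))
cv2.imwrite("pics/p4.png",np.hstack(v))
E
```

```text
11.3 [65.  90.6 87.6] [-0.10253422 -0.20083919  0.63105953]
off/row [-0.0063, -0.0085, -0.0061] dr/row [0.0004, 0.0003, 0.0005] 6
```

View pics/p4.png

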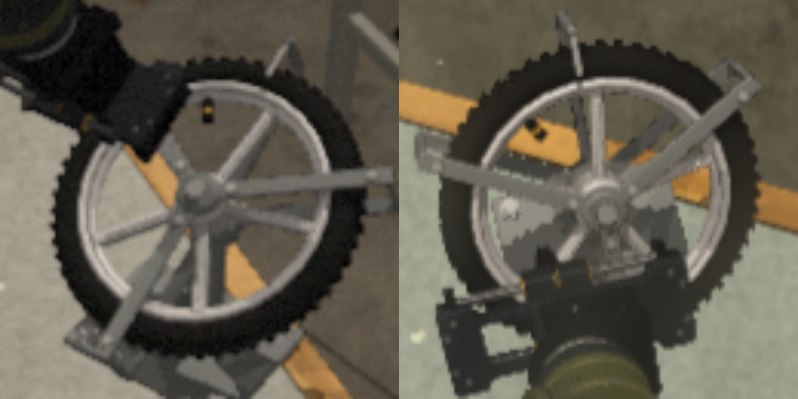

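The valve is at scene crop (208,110) and top crop (140,128), roughly 35° from the top mark. I'll measure it and move to the last entry.

```bash
cat >> h.py <<'E'
def valveq(k,u,v):
    c=dict(np.load(k+".npz"));x,y=proj(c,HUB).astype(int)
    d=ray_plane(c,((u+.5)*130/399-.5+x-65,(v+.5)*130/399-.5+y-65),HUB,N)-HUB
    return 1e3*np.hypot(d@U,d@W),np.degrees(np.arctan2(d@W,d@U))
E
python3 -c "
from h import *
print(valveq('scene4',208,110),valveq('top4',140,128))"
```

```text
(np.float64(90.2480389871758), np.float64(28.23910598859773)) (np.float64(88.30154098845901), np.float64(26.946216305973472))
```

>>> play_rows(
  offset=[
    [-0.0063,-0.0085,-0.0061],
    [-0.0063,-0.0085,-0.0061],
    [-0.0063,-0.0085,-0.0061],
    [-0.0063,-0.0085,-0.0061],
    [-0.0063,-0.0085,-0.0061],
    [-0.0063,-0.0085,-0.0061],
    [0,0,0],
  ],
  dr=[
    [0,0,0],
    [0,0,0],
    [0,0,0],
    [0,0,0],
    [0,0,0],
    [0,0,0],
    [0,0,0],
  ],
)

```text
time: 12.28
eef_pos: [0.4413, -0.002, 0.1919]
eef_rot: [[-0.212, 0.488, -0.847], [0.977, 0.104, -0.185], [-0.002, -0.867, -0.499]]
contact_force: [-0.0, -0.6, 0.3]
gripper_width: -0.0
```

```bash
python3 - <<'E'
from cell import env
from h import *
s=env.sense();print(s['time'],wheel(s['eef_pos']),np.round(s['joints'],2));rows(s,pt(.065,160,-.008),6)
E
```

```text
12.275 [ 66.1 159.9  78.4] [-0.29 -0.75  2.43  0.28  1.01 -2.17]
off/row [0.0072, 0.0015, -0.0124] dr/row [0.0004, -0.0002, 0.0008] 6
```

>>> play_rows(
  offset=[
    [0.0072,0.0017,-0.0123],
    [0.0072,0.0017,-0.0123],
    [0.0072,0.0017,-0.0123],
    [0.0072,0.0017,-0.0123],
    [0.0072,0.0017,-0.0123],
    [0.0072,0.0017,-0.0123],
    [0,0,0],
  ],
  dr=[
    [0,0,0],
    [0,0,0],
    [0,0,0],
    [0,0,0],
    [0,0,0],
    [0,0,0],
    [0,0,0],
  ],
)

```text
time: 13.15
eef_pos: [0.4846, 0.0094, 0.1178]
eef_rot: [[-0.214, 0.486, -0.847], [0.977, 0.106, -0.186], [-0.001, -0.868, -0.497]]
contact_force: [-0.1, 0.2, 0.5]
gripper_width: 0.0003
```

```bash
python3 - <<'E'
from cell import env
from h import *
arc(env.sense(),.065,132,8)
E
```

```text
t 13.15 [ 65.1 158.   -8.1] F [-0.1  0.2  0.5] joints [-0.22 -0.52  2.43  0.3   0.77 -2.17]
dr tot [0.0018, -0.0027, 0.0022]
[[0.0006, 0.0036, 0.0007], [0.0007, 0.0035, 0.0009], [0.0009, 0.0034, 0.0009], [0.001, 0.0034, 0.0011], [0.0012, 0.0033, 0.0011], [0.0014, 0.0032, 0.0012], [0.0016, 0.0031, 0.0013], [0.0017, 0.003, 0.0013]]
```

>>> play_rows(
  offset=[
    [0.0006,0.0036,0.0007],
    [0.0007,0.0035,0.0009],
    [0.0009,0.0034,0.0009],
    [0.001,0.0034,0.0011],
    [0.0012,0.0033,0.0011],
    [0.0014,0.0032,0.0012],
    [0.0016,0.0031,0.0013],
    [0.0017,0.003,0.0013],
  ],
  dr=[
    [0,0,0],
    [0,0,0],
    [0,0,0],
    [0,0,0],
    [0,0,0],
    [0,0,0],
    [0,0,0],
    [0,0,0],
  ],
)

```text
time: 14.15
eef_pos: [0.4939, 0.0358, 0.1271]
eef_rot: [[-0.214, 0.487, -0.847], [0.977, 0.105, -0.186], [-0.002, -0.867, -0.498]]
contact_force: [-1.4, -4.8, -1.0]
gripper_width: 0.0002
```

```bash
python3 - <<'E'
from cell import env
from h import *
arc(env.sense(),.065,124,6)
v=[]
for k in("scene","top"):
    c=env.capture(k);np.savez(k+"5.npz",**c)
    x,y=proj(c,HUB).astype(int)
    m=proj(c,pt(.089,0,0));print(k,'mark in crop',(m-[x-65,y-65]+.5)*399/130-.5)
    v.append(cv2.resize(np.ascontiguousarray(c['color'][y-65:y+65,x-65:x+65,::-1]),(399,399),interpolation=cv2.INTER_CUBIC))
cv2.imwrite("pics/p5.png",np.hstack(v))
E
```

```text
t 14.15 [ 64.5 131.7  -7.5] F [-1.4 -4.8 -1. ] joints [-0.14 -0.5   2.41  0.25  0.76 -2.07]
dr tot [0.0024, -0.0013, 0.0026]
[[0.0007, 0.0013, 0.0004], [0.0006, 0.0012, 0.0004], [0.0007, 0.0012, 0.0005], [0.0009, 0.0011, 0.0005], [0.0008, 0.0011, 0.0005], [0.0009, 0.001, 0.0005]]
scene mark in crop [253.47682959 118.26127109]
top mark in crop [184.00293355 105.84704384]
```

View pics/p5.png

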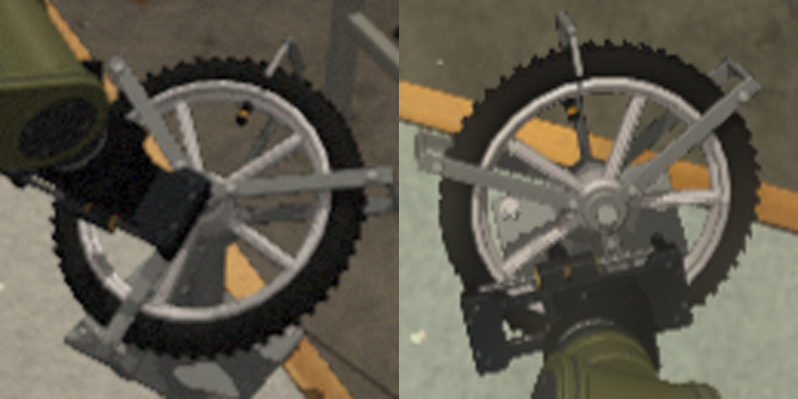

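```bash
python3 - <<'E'
from h import *
import itertools
for k,g in(('scene5',(244,113)),('top5',(173,112))):
    print(k,'manual',valveq(k,*g))
    c=dict(np.load(k+".npz"));x,y=proj(c,HUB).astype(int)
    hsv=cv2.cvtColor(c['color'],cv2.COLOR_RGB2HSV).astype(int)
    u=int(round((g[0]+.5)*130/399-.5))+x-65;v=int(round((g[1]+.5)*130/399-.5))+y-65
    p=hsv[v-5:v+6,u-5:u+6];m=(p[...,1]>120)&(p[...,2]>70)
    print((m*1));
# yaw check: three leg bolts & hub cap earlier gave 12.2/12.8; hub-centre check by pointer
for k,g in(('scene5',[(268,75),(290,42)]),('top5',[(178,70),(163,15)])):
    print(k,[valveq(k,*q) for q in g])
t=dict(np.load('top5.npz'));s=dict(np.load('scene5.npz'))
def px(c,g): x,y=proj(c,HUB).astype(int);return ((g[0]+.5)*130/399-.5+x-65,(g[1]+.5)*130/399-.5+y-65)
for a,b in(((163,15),(290,42)),((178,70),(268,75)),((173,112),(244,113))):
    X=tri(t,px(t,a),s,px(s,b));print(X.round(4),wheel(X))
E
```

```text
scene5 manual (np.float64(90.71179101752391), np.float64(6.699352414741124))
[[0 0 0 0 0 0 0 0 0 0 0]
 [0 0 0 0 0 0 0 0 0 0 0]
 [0 0 0 0 0 0 0 0 0 0 0]
 [0 0 0 0 0 0 0 0 0 0 0]
 [0 0 0 0 0 0 0 0 0 0 0]
 [0 0 0 0 1 1 1 0 0 0 0]
 [0 0 0 0 1 1 1 0 0 0 0]
 [0 0 0 0 0 0 0 0 0 0 0]
 [0 0 0 0 0 0 0 0 0 0 0]
 [0 0 0 0 0 0 0 0 0 0 0]
 [0 0 0 0 0 0 0 0 0 0 0]]
top5 manual (np.float64(86.49092030700625), np.float64(6.69269682216729))
[[0 0 0 0 0 0 0 0 0 0 0]
 [0 0 0 0 0 0 0 0 0 0 0]
 [0 0 0 0 0 0 0 0 0 0 0]
 [0 0 0 0 0 0 0 0 0 0 0]
 [0 0 0 0 1 1 1 0 0 0 0]
 [0 0 0 1 1 1 1 0 0 0 0]
 [0 0 0 0 1 0 0 0 0 0 0]
 [0 0 0 0 0 0 0 0 0 0 0]
 [0 0 0 0 0 0 0 0 0 0 0]
 [1 1 0 0 0 0 0 0 0 0 0]
 [1 1 1 1 1 0 0 0 0 0 0]]
scene5 [(np.float64(132.19576283718547), np.float64(4.115097988878324)), (np.float64(169.08446148535572), np.float64(2.5558633886687647))]
top5 [(np.float64(120.63207898656874), np.float64(-0.2230466912476763)), (np.float64(168.69046487182712), np.float64(1.1821787596035365))]
[0.6767 0.0322 0.2419] [168.4   1.8   3.2]
[0.6348 0.0194 0.2323] [125.7   0.8  16.7]
[0.6076 0.0214 0.2026] [88.7  6.1  4. ]
```

q is about 6.5° in both views, and my pointer estimate is 1–2° in my frame. I'll creep 4 rows (about 5°).

>>> play_rows(
  offset=[
    [0.0007,0.0013,0.0004],
    [0.0006,0.0012,0.0004],
    [0.0007,0.0012,0.0005],
    [0.0009,0.0011,0.0005],
    [0,0,0],
  ],
  dr=[
    [0,0,0],
    [0,0,0],
    [0,0,0],
    [0,0,0],
    [0,0,0],
  ],
)

```text
time: 14.88
eef_pos: [0.4971, 0.0404, 0.1292]
eef_rot: [[-0.214, 0.488, -0.846], [0.977, 0.105, -0.186], [-0.002, -0.866, -0.499]]
contact_force: [-1.0, -4.8, -0.3]
gripper_width: 0.0002
```

```bash
python3 - <<'E'
from cell import env
from h import *
arc(env.sense(),.065,125,1)
v=[]
for k in("scene","top"):
    c=env.capture(k);np.savez(k+"6.npz",**c)
    hsv=cv2.cvtColor(c['color'],cv2.COLOR_RGB2HSV).astype(int)
    u,w=proj(c,pt(.089,1,0)).round().astype(int)
    p=hsv[w-4:w+5,u-4:u+5];wt=((p[...,1]>90)&(p[...,2]>60))*p[...,1]*p[...,2]/1e4
    print(k,(u,w),wt.round(1).tolist())
    # enlarge the top area
    P_=proj(c,pt(.125,0,0)).round().astype(int)
    v.append(cv2.resize(np.ascontiguousarray(c['color'][P_[1]-28:P_[1]+32,P_[0]-30:P_[0]+30,::-1]),(399,399),interpolation=cv2.INTER_CUBIC));print(P_)
cv2.imwrite("pics/p6.png",np.hstack(v))
E
```

```text
t 14.875 [ 64.6 126.4  -7.6] F [-1.  -4.8 -0.3] joints [-0.12 -0.5   2.4   0.24  0.76 -2.05]
dr tot [0.0022, -0.0004, 0.0027]
[[0.0008, 0.0014, 0.0002]]
scene (np.int64(308), np.int64(167)) [[0.0, 0.0, 0.0, 0.0, 0.0, 0.0, 0.0, 0.0, 0.0], [0.0, 0.0, 0.0, 0.0, 0.0, 0.0, 0.0, 0.0, 0.0], [0.0, 0.0, 0.0, 0.0, 0.0, 0.0, 0.0, 0.0, 0.0], [0.0, 0.0, 0.9, 2.0, 1.7, 0.0, 0.0, 0.0, 0.0], [0.0, 0.0, 0.8, 1.7, 1.8, 1.3, 0.0, 0.0, 0.0], [0.0, 0.0, 0.0, 0.0, 0.0, 0.9, 0.0, 0.0, 0.0], [0.0, 0.0, 0.0, 0.0, 0.0, 0.0, 0.0, 0.0, 0.0], [0.0, 0.0, 0.0, 0.0, 0.0, 0.0, 0.0, 0.0, 0.0], [0.0, 0.0, 0.0, 0.0, 0.0, 0.0, 0.0, 0.0, 0.0]]
[315 156]
top (np.int64(275), np.int64(149)) [[0.0, 0.0, 0.0, 0.0, 0.0, 0.0, 0.0, 0.0, 0.0], [0.0, 0.0, 0.0, 0.0, 0.0, 0.0, 0.0, 0.0, 0.0], [0.0, 0.0, 0.0, 0.0, 0.0, 0.0, 0.0, 0.0, 0.0], [0.0, 0.0, 0.0, 0.0, 0.0, 0.0, 0.0, 0.0, 0.0], [0.0, 0.0, 1.2, 2.2, 2.2, 1.0, 0.0, 0.0, 0.0], [0.0, 0.0, 1.8, 3.4, 3.0, 1.5, 0.0, 0.0, 0.0], [0.0, 0.0, 0.0, 1.4, 1.3, 0.0, 0.0, 0.0, 0.0], [0.0, 0.0, 0.0, 0.0, 0.0, 0.0, 0.0, 0.0, 0.0], [0.0, 0.0, 0.0, 0.0, 0.0, 0.0, 0.0, 0.0, 0.0]]
[273 136]
```

View pics/p6.png

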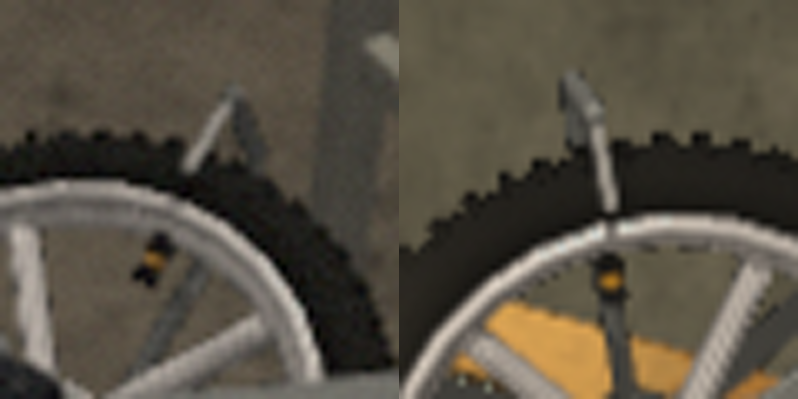

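```bash
python3 - <<'E'
from h import *
t=dict(np.load('top6.npz'));s=dict(np.load('scene6.npz'))
for n,a,b in(('valve',(274.45,149.79),(307.56,166.67)),('tip',(274.6,138.9),(312.7,153.1)),('outer',(269.0,119.6),(319.8,141.6)),('corner',(272.2,123.6),(319.8,141.6))):
    X=tri(t,a,s,b);print(n,X.round(4),wheel(X),(wheel(X)[0]*np.sin(np.radians(wheel(X)[1]))).round(1))
for c,p in((t,(274.45,149.79)),(s,(307.56,166.67))):
  for h in(0,.004):
    d=ray_plane(c,p,HUB+h*N,N)-HUB;print(h,np.hypot(d@U,d@W),np.degrees(np.arctan2(d@W,d@U)))
# spokes check: cap centre
print([proj(c,pt(0,0,.032)).round(1) for c in(t,s)])
E
```

```text
valve [0.6112 0.0152 0.2002] [89.   1.7  0.9] 2.6
tip [0.6306 0.0171 0.2354] [123.3   0.2  21.7] 0.4
outer [0.6752 0.0321 0.2452] [168.8   1.8   6.7] 5.3
corner [0.6639 0.0239 0.2543] [162.1 359.9  21. ] -0.3
0 0.08807963288469176 2.124589284774763
0.004 0.08947477449377987 2.3962305268267303
0 0.08965064147311 1.6440880469694175
0.004 0.08826441629662733 0.4901530515419893
[array([283.7, 184.8]), array([289. , 189.8])]
```

The pointer sits at about 0° in my frame and the valve at about 1.7°. One last nudge of roughly 1.9 mm.

>>> play_rows(
  offset=[
    [0.0005,0.0007,0.0003],
    [0.0005,0.0007,0.0003],
    [0,0,0],
  ],
  dr=[
    [0,0,0],
    [0,0,0],
    [0,0,0],
  ],
)

```text
time: 15.35
eef_pos: [0.498, 0.0418, 0.1297]
eef_rot: [[-0.214, 0.488, -0.846], [0.977, 0.105, -0.186], [-0.002, -0.867, -0.499]]
contact_force: [-1.5, -3.8, -0.6]
gripper_width: 0.0006
```

```bash
cat > m.py <<'E'
from cell import env
from h import *
import sys
s=env.sense();print(s['time'],wheel(s['eef_pos']),s['contact_force'].round(1) if hasattr(s['contact_force'],'round') else s['contact_force'])
q=[];C=[]
for k in("scene","top"):
    c=env.capture(k);np.savez(k+sys.argv[1]+".npz",**c);C.append(c)
    hsv=cv2.cvtColor(c['color'],cv2.COLOR_RGB2HSV).astype(int)
    u,w=proj(c,pt(.089,0,0)).round().astype(int)
    p=hsv[w-4:w+5,u-4:u+5];wt=((p[...,1]>90)&(p[...,2]>60))*p[...,1]*p[...,2]/1e4
    y,x=np.mgrid[w-4:w+5,u-4:u+5];g=((x*wt).sum()/wt.sum(),(y*wt).sum()/wt.sum());q.append(g)
    d=ray_plane(c,g,HUB,N)-HUB;print(k,np.round(g,2),(wt>0).sum(),np.hypot(d@U,d@W),np.degrees(np.arctan2(d@W,d@U)))
print(wheel(tri(C[0],q[0],C[1],q[1])))
E
python3 m.py 7
```

```text
15.35 [ 64.8 124.9  -7.8] [-1.5 -3.8 -0.6]
scene [308.3  166.67] 8 0.09043293763515133 0.42885470019097255
top [275.13 149.48] 7 0.08841789908649682 0.8930098281978417
[89.6  0.5  1.2]
```

>>> play_rows(
  offset=[
    [0.0003,0.0005,0.0002],
    [0,0,0],
    [-0.0015,-0.0035,-0.001],
    [-0.0014,-0.0035,-0.001],
    [-0.0077,-0.0017,0.0136],
    [-0.0077,-0.0017,0.0136],
    [-0.0077,-0.0017,0.0136],
    [-0.0077,-0.0017,0.0136],
  ],
  dr=[
    [0,0,0],
    [0,0,0],
    [0,0,0],
    [0,0,0],
    [0,0,0],
    [0,0,0],
    [0,0,0],
    [0,0,0],
  ],
)

```text
time: 16.45
eef_pos: [0.4644, 0.0284, 0.183]
eef_rot: [[-0.214, 0.489, -0.846], [0.977, 0.105, -0.186], [-0.002, -0.866, -0.5]]
contact_force: [-0.0, -0.2, 0.2]
gripper_width: 0.0004
```

>>> play_rows(
  offset=[
    [-0.0077,-0.0017,0.0136],
    [-0.0077,-0.0017,0.0136],
    [-0.0077,-0.0017,0.0136],
    [-0.01,0,0.018],
    [-0.01,0,0.018],
    [-0.01,0,0.018],
    [-0.01,0,0.018],
    [0,0,0],
  ],
  dr=[
    [0,0,0],
    [0,0,0],
    [0,0,0],
    [0,0,0],
    [0,0,0],
    [0,0,0],
    [0,0,0],
    [0,0,0],
  ],
)

```text
time: 17.45
eef_pos: [0.402, 0.0232, 0.2975]
eef_rot: [[-0.214, 0.492, -0.844], [0.977, 0.104, -0.186], [-0.004, -0.864, -0.503]]
contact_force: [-0.2, 0.1, 0.2]
gripper_width: 0.0007
```

```bash
python3 m.py 8; python3 - <<'E'
import numpy as np,cv2
t=np.load('top8.npz')['color'];s=np.load('scene8.npz')['color']
cv2.imwrite('pics/p8.png',cv2.resize(np.vstack([np.hstack([s[125:255,225:365,::-1],t[115:245,213:353,::-1]])]),None,fx=2.8,fy=2.8,interpolation=cv2.INTER_CUBIC))
E
```

```text
17.45 [ 67.4 124.1 186.4] [-0.2  0.1  0.2]
scene [308.53 166.91] 10 0.09005592149975278 -0.17335505204731483
top [275.67 149.35] 10 0.08843374106849998 -0.03155534322629798
[ 89.4 359.7   1.2]
```

View pics/p8.png

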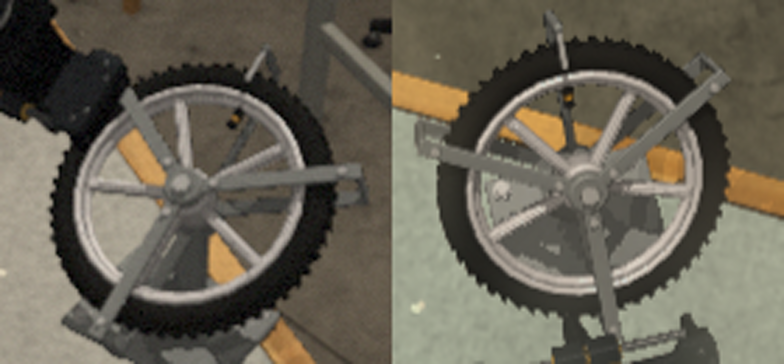

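The valve is directly in line with the pointer, at (235,118) in the left half and (568,98) in the right half. The gripper is clear of the wheel.

```bash
python3 -c "
from cell import env
print(env.finish_job())"
```

```text
the job is handed in; nothing more can be done
None
```

The valve stem is at the top of the wheel, in line with the pointer. The gripper is well clear, and I handed the job in at about 17.5 s.

I pushed the wheel clockwise about 135° with the closed fingertips in three spoke strokes, then made small nudges to line it up.

- **Valve angle:** after backing off, the last check put it at -0.2° in the scene view, 0.0° in the top view and -0.3° from both together. The one disagreement was before the last nudge, when the two views differed by about 0.5°.
- **Forces:** the pushing force read about 5 N or less after each stroke, and close to zero after backing off.
- **Other objects:** I did not check the loose tools and parts again at the end. The arm passed well above them, and only the spokes were pushed.

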